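# Clamp the box and bring the screwdriver over its last screw

### The job

Swing the vise's cam lever fully home so that the sliding jaw clamps the die-cast box, and only then draw the cordless screwdriver out of its sloping stand. Turn it upright with the bit pointing straight down and hold it about two to three centimetres above the one lid screw that still stands proud, centred over it and touching nothing. Finish while still holding the driver there, the box still clamped and everything else on the bench left where it was.

Things in the scene. Friction and masses are not known exactly. Their poses are not given: they have to be found in the camera images.
- vise: Assembly vise fixed to the bench: brown base plate 160 (x) x 190 (y) x 12 mm; fixed aluminium jaw on its +y side (face at y = +32, top at z = 40 mm), sliding jaw on its -y side, two 8 mm guide rods along y at x = -58 and +58, rear bar at y = -112 (top at z = 34). Origin: on the bench, under the middle of the box's place. Yaw within +-0.3 rad; it may be on the left or the right.
- lever (a joint): Cam lever's angle about its upright pivot. 0 = open, the arm points to the vise's -y (away from the jaws); grows clockwise seen from above to 1.57 = home on its stop, the arm pointing to the vise's -x. Starts at 0 to 0.35. Its flat spiral cam drives the sliding jaw 3.8 mm per rad towards the fixed jaw. Turns with 1 to 3 N at the ball and stays where it is left.
- lever_pivot (a point): Point on the lever's pivot axis, at the height of the ball's centre: x = 0, y = -76.5, z = 75 mm in the vise's frame. Its axes are the vise's.
- lever_ball (a point): Centre of the black ball, 25 mm in diameter, at the end of the lever, 85 mm from the pivot axis and 75 mm above the bench. The steel arm (9 mm thick) rises from the hub, 40 mm up, to the ball. It can be pinched from above or pushed.
- jaw: Sliding jaw: aluminium bar 136 (x) x 12 (y) x 26 mm with a rubber face 90 mm long, backed by springs; top 40 mm above the bench. Origin at the vise's origin when the lever is open; it moves along the vise's y. With the lever open there is about 3 to 4.5 mm of play between jaws and box; with the lever home the jaw presses the box on the fixed jaw with about 15 N.
- case: Grey die-cast box, 98 (x) x 64 (y) x 36 mm, 0.24 to 0.39 kg, loose between the jaws on the base plate (lid 48 mm above the bench). A screw at each lid corner (x +-42, y +-25 mm): three are flush, the one at x = -42, y = +25 stands proud. A socket 15 mm across stands 11 mm above the lid at x = +12. Origin: middle of its underside; axes as the vise's. Clamping shifts it about 1 mm to the fixed jaw.
- screw_head (a point): Top of the head (8 mm across) of the screw that stands proud, 12 mm above the lid, 60 mm above the bench; in the box's frame x = -42, y = +25, z = 48 mm.
- stand: Screwdriver stand fixed to the bench: dark steel foot 16 mm high (x from -47 to +83, y +-42.5 mm), two grey cheeks and a sloping black sleeve (37 mm outside, 25 inside, 62 long, open at both ends). The sleeve leans 35 degrees from vertical, its mouth towards the stand's -x (the robot's side). Origin: on the bench. Yaw within +-0.35 rad; it is on the other side from the vise.
- stand_mouth (a point): Centre of the sleeve's mouth, at x = -30, y = 0, z = 118 mm in the stand's frame. The sleeve's axis rises from here towards the stand's -x: direction (-0.574, 0, 0.819) in the stand's frame; the driver is drawn out along it, about 95 mm to be clear.
- driver: Cordless pen screwdriver, 178 mm long, 0.10 to 0.21 kg, balance point about 90 mm from the bit's tip. Origin at the tip, z along the tool from tip to rear end. Bit 5 mm thick to z = 30, nose to 44, body 22 mm thick to 95, collar 34 mm to 100, grey handle 25 mm to 175, cap to 178. It starts in the stand's sleeve, collar on the mouth, handle sticking out, leaning 35 degrees to the stand's -x.
- bit_tip (a point): Tip of the driver's bit (the driver's origin).
- driver_grip (a point): Point on the driver's axis in the middle of the grey handle, 143 mm from the bit's tip and 35 mm from the rear end: a good place to hold it. Its axes are the driver's.
- spare_box: Bystander: another box of the same make with all four screws flush, standing on the bench. Origin: middle of its underside.
- tape: Bystander: roll of clear tape lying flat, 84 mm across, 19 mm high. Origin: middle of its underside.
- bench_driver: Bystander: plain screwdriver with a black handle lying on the bench between vise and stand, up to 30 mm high. Origin under its middle.
- ipa_bottle: Bystander: white bottle, 64 mm across, 130 mm high. Origin: middle of its underside.
- screw_bowl: Bystander: steel bowl of loose screws, 80 mm across, 30 mm high. Origin: middle of its underside.
- tweezers: Bystander: steel tweezers lying flat, about 130 mm long. Origin near their middle.
Things that resemble listed ones, but are neither listed nor needed, are in the scene too. What is shaped like the case but blue, pink or yellow is not meant.

How it is judged:
On the way, in this order (a step that is already met when the one before it is completed fails the run):
1. the cam lever is home and the sliding jaw presses on the box (value of joint lever above 1.3 rad and contact force between jaw and case above 4 N), for 0.2 s.
2. the driver is held by the fingers, drawn clear of its stand and raised (contact force between the fingers and driver above 1 N and contact force between driver and stand below 0.05 N and height (world z) of bit_tip above 0.065 m and distance of bit_tip from where it was at the start of the episode above 0.09 m), for 0.1 s.
At the end, for the whole second after the job is handed in: The lever is home (beyond 1.3 rad) and the jaw still presses the level box with over 4 N; the fingers hold the driver still and upright (within 0.17 rad), bit down, its tip within 15 mm sideways of the proud screw and 5 to 50 mm above its head, the driver touching nothing but the fingers (all of step 1 and angle between case's own z axis and vertical below 0.04 rad and z of case in the frame of vise below 0.016 m and contact force between the fingers and driver above 1 N and contact force between driver and case below 0.05 N and contact force between driver and stand below 0.05 N and contact force between driver and vise below 0.05 N and angle between driver's own z axis and vertical below 0.17 rad and horizontal distance between bit_tip and screw_head below 0.015 m and z of bit_tip in the frame of screw_head between 0.005 and 0.05 m and linear speed of driver below 0.03 m/s); the arm keeps its last pose, push and grip.
It fails at once if a bystander is moved by more than 30 mm (distance of any of spare_box, tape, bench_driver, ipa_bottle, screw_bowl, tweezers from where it was at the start of the episode above 0.03 m).
It also fails if it takes over 58 s, if anything falls off the work surface, if the arm or the gripper's body presses on something with over 40 N, if the wrist force passes 120 N, or if a joint passes its speed limit or range.

### The arm

A 6-joint arm with a two-finger parallel gripper is mounted at the origin on the work surface. World frame = base frame: x ahead of the robot, y to its left, z up, the work surface at z = 0. Lengths are in m, angles in rad, forces in N, time in s.
With the tool pointing down it reaches from about 0.35 to 0.975 m from the base axis. Payload 4.9 kg.
Tool frame: the origin (TCP) lies at the very end of the fingers, on their centre line; the grasp point (between the pads) lies 19 mm behind it; z points along the fingers, y is the line along which they close (so a half turn about z gives the same grasp; the last joint's range is limited). The gripper opens to 85 mm and grips with 20 to 120 N. Pads are 22 mm wide; open, the fingers measure 114 mm over their backs; the gripper's body (76 mm by 85 mm) begins 54 mm behind the grasp point. The pads swing forward as they close: fully open they stand 13 mm farther back than shut.
Start: joints at [1.201, 0.053, 1.613, -0, 1.476, -0.119], TCP at [0.155, 0.605, 0.231] pointing down, gripper open.
Joint ranges: [-3.01, 3.01], [-1.01, 2.22], [0.06, 2.58], [-1.02, 4.17], [0.09, 2.62], [-3.14, 3.14]. Speed limits (rad/s): [2.57, 2.57, 3.14, 3.14, 3.14, 3.14].

### API

Orientations are given as a unit quaternion [w, x, y, z].
In Python, from plant import monitor, vision, manip gives the robot as it stands. The module is installed in compiled form; this text tells all that it offers.
- The arm moves only by the tool arm_command, never from a script. Its argument "rows" is a list of rows, each a list of 3 entries, a list of its own where there are three numbers: the finger opening in mm, from 0 to 85.4, then the shift along the world's x, y, z in units of 30 cm (1.0 is 30 cm), then the turn, a rotation vector about the world's x, y, z in units of pi/2 rad (1.0 is pi/2 rad). In form: [[claw, [x, y, z], [wx, wy, wz]], ...]. A call has 1 to 12 rows; each row is the pose to reach, as a shift and turn from the pose commanded when the call began; what a row does not reach only later rows make up. A row lasts 1/12 s, in which the tool goes at most 41.7 mm and 7.16 degrees, less where a joint would pass 70% of its speed; a pose out of reach is approached as far as the arm can. A call with a number of a shift or a turn outside -1 to 1 is refused whole. A call with a gripper value outside its range is refused whole. The fingers move at their own pace and stop on an object; the grip force is fixed at half the most. Time passes only in rows, so rows that repeat a pose let the fingers close. It gives the time, the measured TCP pose, the force, the opening and the grip force at its end, in the units of the state.
- monitor.state(): the state, without advancing time (a new reading comes with each control period).
- vision.grab_frame(name): name is "scene" or "side" or "wrist"; returns a dict with "color" (384x512x3 uint8, red, green, blue), "z_map" (384x512 float32, m along the optical axis (not along the pixel's ray), 0 where there is no reading), "mtx" (3x3 intrinsics, pixels), "R" (3x3) and "t" (3): a world point X has camera coordinates R X + t. Camera axes: x right, y down, z forward; pixel columns grow to the right and rows downward; lengths in m; the calibration is good to about 2 mm. A picture is of the moment at which its call begins.
- manip.job_done(): hands the job in; it is judged then, once.
The state is a dict: "time": time; "joint_pos": joint angles; "joint_vel": joint speeds; "joint_efforts": joint torques, N m; "tool_pos": TCP position; "tool_rot": TCP orientation; "contact_force": force on the tool from outside, world axes, zero at the start; "ft_torque": the same for the moment, N m; "gripper_width": opening from 0.0 (shut) to 1.0 (fully open); "grasp_force": force on a finger pad.
Only numpy, scipy, OpenCV 4.12 (cv2) and the standard library are available. Lean on these libraries where they do the work, as an engineer would, in place of code of your own. Each camera call takes 0.05 s, during which the arm holds its last target. There are 200 camera calls.

## Working session

There is one attempt and no reset: what is moved stays moved. The work goes in short steps, Python scripts to look and compute and a tool call to move; the robot and the scene stay as the last step left them, time stands still between calls to the robot, and variables do not carry over. Pictures are saved under pics/ and viewed, at most 10 in all, crops included, and the job is handed in when it is done.

Besides the shell and the picture viewer there is one more tool, called after "Call:" by a JSON object that holds its "method" and its "body". arm_command: Moves the arm, as the interface text tells. Shifts and turns lie within -1 to 1; 1 stands for 30 cm of shift or pi/2 rad of turn. Its arguments: {"type":"object","properties":{"rows":{"type":"array"}},"required":["rows"]}

```bash
mkdir -p pics
cat > h.py <<'E'
import numpy as np, cv2
from plant import monitor, vision, manip
def grab(n):
    f=vision.grab_frame(n); np.savez(f'{n}.npz',**f); return f
def cloud(f):
    z=f['z_map']; h,w=z.shape; u,v=np.meshgrid(np.arange(w),np.arange(h)); K=f['mtx']
    c=np.stack([(u-K[0,2])/K[0,0]*z,(v-K[1,2])/K[1,1]*z,z],-1)
    P=(c-f['t'])@f['R']; P[z==0]=np.nan; return P
def proj(f,X):
    c=f['R']@np.asarray(X,float)+f['t']; p=f['mtx']@c; return p[:2]/p[2]
E
python3 - <<'E'
from h import *
a=[]
for n in ('scene','side'):
    f=grab(n); cv2.imwrite(f'pics/{n}0.png',cv2.resize(f['color'][...,::-1],(800,600))); print(n,-f['R'].T@f['t'],f['R'][2])
print(monitor.state())
E
```

```text
scene [1.27088615 0.27754754 1.56350803] [-0.46680194 -0.16393732 -0.86903424]
side [0.46682408 1.22829376 0.84242152] [ 0.02297024 -0.85970428 -0.51027533]
{'time': 0.1, 'joint_pos': array([ 1.20097546e+00,  5.33320326e-02,  1.61415964e+00, -9.26672049e-06,
        1.47602276e+00, -1.19018022e-01]), 'joint_vel': array([ 0.0007555 , -0.00273188, -0.00290605, -0.00044068,  0.0036249 ,
       -0.00033941]), 'joint_efforts': array([ 9.55856194e-05, -3.94907892e+01, -3.71362102e+01, -9.98949395e-05,
        3.99890167e-03,  2.20777849e-06]), 'tool_pos': array([0.15491854, 0.60490582, 0.23015867]), 'tool_rot': array([-2.28052931e-04,  1.25072515e-01,  9.92147138e-01, -9.33443618e-04]), 'contact_force': array([0.58347816, 0.20027138, 0.00674434]), 'ft_torque': array([ 0.00554777,  0.03532402, -0.0174437 ]), 'grasp_force': 0.0, 'gripper_width': 0.9999000083071327}
```

View pics/scene0.png

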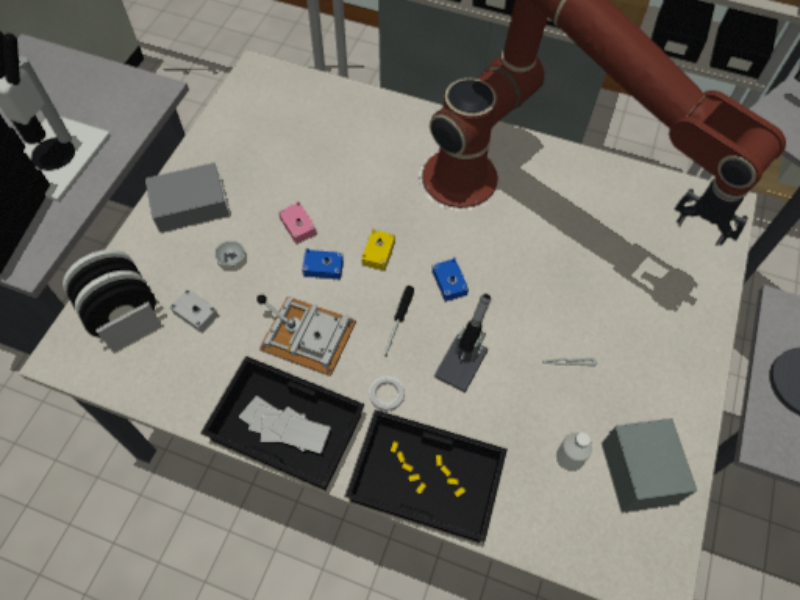

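View pics/side0.png

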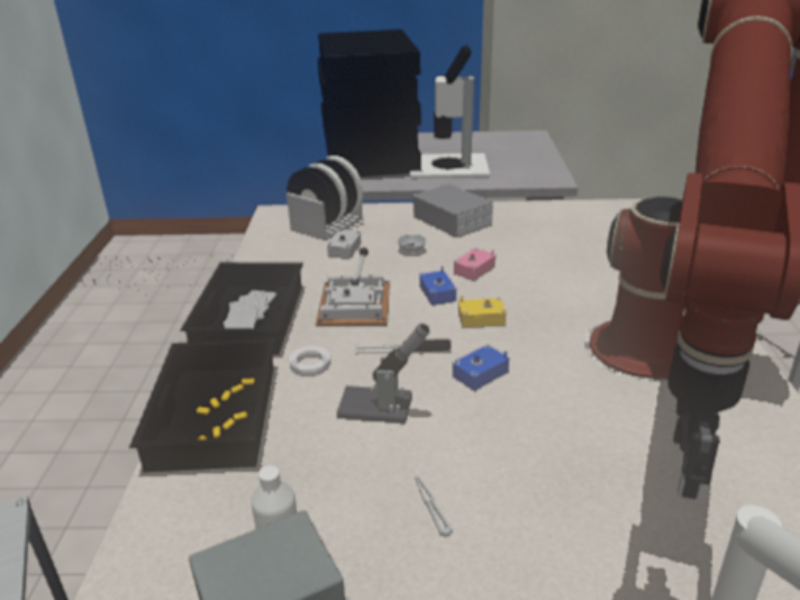

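The scene view (800x600) shows the vise at about (308,335), its lever ball at (262,298), the stand at (462,360) with the driver handle up to (485,298), and the bench driver between them. The side view shows the same layout.

```bash
cat > m.py <<'E'
from h import *
F={n:dict(np.load(n+'.npz')) for n in ('scene','side')}
P={n:cloud(F[n]) for n in F}
s=512/800
c0=P['scene'][int(335*s),int(308*s)]; s0=P['scene'][int(370*s),int(460*s)]
print('vise~',c0,'stand~',s0)
for n in F:
    p=P[n]; hsv=cv2.cvtColor(F[n]['color'],cv2.COLOR_RGB2HSV)
    near=np.hypot(p[...,0]-c0[0],p[...,1]-c0[1])<.17
    br=near&(hsv[...,0]<22)&(hsv[...,1]>110)&(p[...,2]<.03)
    q=p[br]; print(n,'brown',br.sum(),np.median(q[:,2]),cv2.minAreaRect(q[:,:2].astype(np.float32)*1000))
    bl=near&(hsv[...,2]<70)&(p[...,2]>.055)&(p[...,2]<.1)
    q=p[bl]; print(' ball',bl.sum(),q.mean(0),q.max(0),q.min(0))
    lid=near&(abs(p[...,2]-.048)<.004)&(hsv[...,1]<60)
    q=p[lid]; print(' lid',lid.sum(),cv2.minAreaRect(q[:,:2].astype(np.float32)*1000))
    ns=np.hypot(p[...,0]-s0[0],p[...,1]-s0[1])<.2
    ft=ns&(abs(p[...,2]-.016)<.005)&(hsv[...,2]<120)&(hsv[...,1]<90)
    m=cv2.morphologyEx(ft.astype(np.uint8),cv2.MORPH_OPEN,np.ones((3,3)))>0
    _,l,st,_=cv2.connectedComponentsWithStats(m.astype(np.uint8)); k=1+np.argmax(st[1:,4]); q=p[l==k]
    print(' foot',len(q),cv2.minAreaRect(q[:,:2].astype(np.float32)*1000))
    hd=ns&(p[...,2]>.135)&(p[...,2]<.26); q=p[hd]; m0=q.mean(0); u,sv,vt=np.linalg.svd(q-m0,full_matrices=False)
    d=vt[0]*np.sign(vt[0,2]); print(' handle',len(q),m0,d,'lean',np.degrees(np.arccos(d[2])),'yaw',np.arctan2(-d[1],-d[0]),q.max(0),q.min(0))
E
python3 m.py
```

```text
vise~ [ 0.62941417 -0.17809945  0.05088586] stand~ [0.56837481 0.18733979 0.01563818]
scene brown 551 0.012397841889104337 ((612.51708984375, -189.21856689453125), (186.5707244873047, 163.3524627685547), 89.4613265991211)
 ball 307 [ 0.73650386 -0.18438208  0.06552695] [ 0.77085287 -0.05727923  0.08953904] [ 0.58584335 -0.32344336  0.0550486 ]
 lid 398 ((668.2493286132812, -181.5281982421875), (216.5890655517578, 208.42327880859375), 4.559793472290039)
 foot 214 ((566.34375, 171.38687133789062), (62.958641052246094, 95.66000366210938), 43.61213684082031)
 handle 131 [0.47724365 0.19430957 0.16506477] [-0.61974601  0.08381488  0.78031401] lean 38.71066518670566 yaw -0.13442510098929103 [0.50392206 0.20755664 0.19409684] [0.44686087 0.18096985 0.13528142]
side brown 76 0.010530471271192488 ((606.4673461914062, -175.93922424316406), (153.00819396972656, 163.3610382080078), 5.411334037780762)
 ball 124 [ 0.7384578  -0.17429056  0.0641823 ] [ 0.76825214 -0.0550881   0.08203757] [ 0.58625647 -0.31096942  0.05546676]
 lid 268 ((669.9910278320312, -194.42474365234375), (205.675048828125, 181.4526824951172), 2.703845739364624)
 foot 570 ((546.22900390625, 189.76495361328125), (82.96694946289062, 126.43757629394531), 81.27764129638672)
 handle 199 [0.47047074 0.20331733 0.16341633] [-0.62758054  0.02726394  0.77807413] lean 38.91541911749225 yaw -0.043415627381477334 [0.49851767 0.21247575 0.19080394] [0.44607925 0.19019848 0.1351643 ]
```

Call:
{"method": "arm_command", "body": {"rows": [[85, [0.3, -0.2, 0.5], [0, 0, 0]], [85, [0.5, -0.35, 0.5], [0, 0, 0]], [85, [0.7, -0.5, 0.5], [0, 0, 0]], [85, [0.9, -0.65, 0.5], [0, 0, 0]], [85, [1, -0.85, 0.5], [0, 0, 0]], [85, [1, -1, 0.5], [0, 0, 0]], [85, [1, -1, 0.5], [0, 0, 0]], [85, [1, -1, 0.5], [0, 0, 0]], [85, [1, -1, 0.5], [0, 0, 0]], [85, [1, -1, 0.5], [0, 0, 0]], [85, [1, -1, 0.5], [0, 0, 0]], [85, [1, -1, 0.5], [0, 0, 0]]]}}

```text
time: 1.1
tool_pos: [0.4584, 0.3012, 0.3824]
tool_rot: [0.001, 0.128, 0.992, -0.0]
contact_force: [0.0, -0.4, -1.1]
gripper_width: 0.995
grasp_force: 0.0
```

Run:
```python
from h import *
f=grab('wrist'); f=dict(f); np.savez('w_stand.npz',**f)
cv2.imwrite('pics/w_stand.png',f['color'][...,::-1]); print(-f['R'].T@f['t'],f['R'])
```

```text
[0.38343328 0.32131363 0.52433523] [[ 2.54779736e-01  9.66998780e-01 -8.02919552e-04]
 [ 9.20633373e-01 -2.42309431e-01  3.06137767e-01]
 [ 2.95840292e-01 -7.87368939e-02 -9.51986882e-01]]
```

Call:
{"method": "arm_command", "body": {"rows": [[85, [0.1, -0.15, 0], [0, 0, 0]], [85, [0.2, -0.3, 0], [0, 0, 0]], [85, [0.3, -0.45, 0], [0, 0, 0]], [85, [0.35, -0.6, 0], [0, 0, 0]], [85, [0.4, -0.75, 0], [0, 0, 0]], [85, [0.4, -0.9, 0], [0, 0, 0]], [85, [0.4, -1, 0], [0, 0, 0]], [85, [0.4, -1, 0], [0, 0, 0]], [85, [0.4, -1, 0], [0, 0, 0]], [85, [0.4, -1, 0], [0, 0, 0]], [85, [0.4, -1, 0], [0, 0, 0]], [85, [0.4, -1, 0], [0, 0, 0]]]}}

```text
time: 2.15
tool_pos: [0.5749, 0.0073, 0.381]
tool_rot: [-0.0, 0.124, 0.992, 0.0]
contact_force: [-0.3, 0.3, -0.5]
gripper_width: 0.992
grasp_force: 0.0
```

Call:
{"method": "arm_command", "body": {"rows": [[85, [0, -0.15, 0], [0, 0, 0]], [85, [0, -0.3, 0], [0, 0, 0]], [85, [0, -0.45, 0], [0, 0, 0]], [85, [0, -0.6, 0], [0, 0, 0]], [85, [0, -0.6, 0], [0, 0, 0]], [85, [0, -0.6, 0], [0, 0, 0]], [85, [0, -0.6, 0], [0, 0, 0]]]}}

```text
time: 2.73
tool_pos: [0.5753, -0.1734, 0.3811]
tool_rot: [-0.0, 0.125, 0.992, 0.0]
contact_force: [0.4, -0.4, 0.1]
gripper_width: 0.994
grasp_force: 0.0
```

Run:
```python
from h import *
f=dict(grab('wrist')); np.savez('w_vise.npz',**f)
cv2.imwrite('pics/w_vise.png',f['color'][...,::-1]); print(-f['R'].T@f['t'],f['R']); print(monitor.state()['tool_pos'])
```

```text
[ 0.5006784  -0.15423752  0.5232857 ] [[ 2.47924096e-01  9.68779185e-01  7.30950619e-04]
 [ 9.23241805e-01 -2.36498916e-01  3.02808243e-01]
 [ 2.93527192e-01 -7.43986156e-02 -9.53051223e-01]]
[ 0.57540356 -0.17278854  0.3813139 ]
```

View pics/w_stand.png

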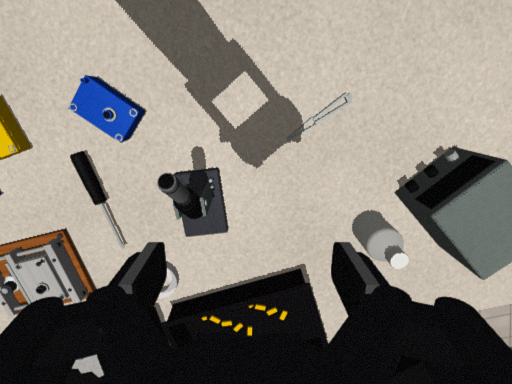

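View pics/w_vise.png

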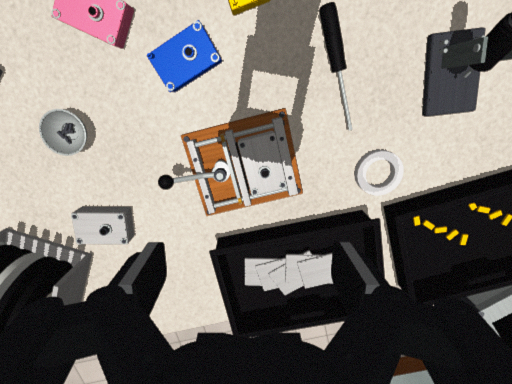

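The stand view shows the driver end at (170,182), the foot around (205,205). The vise view shows ball (166,182), hub (221,174), box (265,160), with the proud-screw corner near (283,123).

```bash
cat > m2.py <<'E'
from h import *
f=dict(np.load('w_vise.npz')); p=cloud(f); hsv=cv2.cvtColor(f['color'],cv2.COLOR_RGB2HSV)
v,u=np.mgrid[:384,:512]
def comp(m,seed=None):
    _,l,st,c=cv2.connectedComponentsWithStats(m.astype(np.uint8),connectivity=4)
    return l==(1+np.argmax(st[1:,4]))
W=(u>175)&(u<310)&(v>100)&(v<225)
br=W&(hsv[...,0]<22)&(hsv[...,1]>100)&(p[...,2]<.03); q=p[br]
print('brown',br.sum(),np.median(q[:,2]),cv2.minAreaRect(q[:,:2].astype(np.float32)*1000))
b=(u>150)&(u<182)&(v>168)&(v<200)&(hsv[...,2]<60)&(p[...,2]>.05); q=p[b]
# sphere fit
A=np.c_[2*q,np.ones(len(q))]; r=np.linalg.lstsq(A,(q**2).sum(1),rcond=None)[0]
print('ball',b.sum(),q.mean(0),q[:,2].max(),'fit',r[:3],np.sqrt(r[3]+r[:3]@r[:3]))
# ball centre by silhouette ray at z=.075
m=np.array([u[b].mean(),v[b].mean(),1]); d=f['R'].T@np.linalg.solve(f['mtx'],m); o=-f['R'].T@f['t']; print(' ray',o+d*(.075-o[2])/d[2])
lid=comp((u>230)&(u<300)&(v>105)&(v<210)&(abs(p[...,2]-.048)<.003)); q=p[lid]
print('lid',lid.sum(),np.median(q[:,2]),cv2.minAreaRect(q[:,:2].astype(np.float32)*1000))
sc=(u>230)&(u<300)&(v>105)&(v<210)&(p[...,2]>.054); 
_,l,st,c=cv2.connectedComponentsWithStats(sc.astype(np.uint8))
for k in range(1,len(st)): q=p[l==k]; print(' high',c[k],st[k,4],q.mean(0),q[:,2].max())
f=dict(np.load('w_stand.npz')); p=cloud(f)
S=(u>150)&(u<240)&(v>155)&(v<250)
ft=comp(S&(abs(p[...,2]-.016)<.004)); q=p[ft]; print('foot',ft.sum(),cv2.minAreaRect(q[:,:2].astype(np.float32)*1000))
o=-f['R'].T@f['t']
hd=comp(S&(p[...,2]>.135)); q=p[hd]
from scipy.optimize import least_squares
def res(x,q):  # cylinder r 12.5mm, axis through (x,y,.165), dir
    d=np.array([x[2],x[3],1]); d/=np.linalg.norm(d); w=q-[x[0],x[1],.165]; w=w-np.outer(w@d,d); return np.linalg.norm(w,axis=1)-.0125
for nm,qq in (('wrist',q),):
    r=least_squares(res,[.465,.195,-.7,.05],args=(qq,),loss='soft_l1',f_scale=.002); print('handle',len(qq),r.x,np.degrees(np.arctan(np.hypot(*r.x[2:]))),'yaw',np.arctan2(-r.x[3],-r.x[2]),np.abs(r.fun).mean(),qq[:,2].max())
Q=[q]
for n in ('scene','side'):
    pp=cloud(dict(np.load(n+'.npz'))); m=(np.hypot(pp[...,0]-.465,pp[...,1]-.195)<.06)&(pp[...,2]>.14)&(pp[...,2]<.24); Q.append(pp[m])
q=np.vstack(Q); r=least_squares(res,[.465,.195,-.7,.05],args=(q,),loss='soft_l1',f_scale=.002); print('handle all',r.x,np.degrees(np.arctan(np.hypot(*r.x[2:]))),'yaw',np.arctan2(-r.x[3],-r.x[2]),np.abs(r.fun).mean(),q[:,2].max())
E
python3 m2.py
```

```text
brown 3175 0.011599950252685527 ((641.91748046875, -191.52633666992188), (189.73194885253906, 221.53253173828125), 89.9231948852539)
ball 159 [ 0.59089976 -0.31334241  0.08324243] 0.08888824865285672 fit [ 0.59267788 -0.31607841  0.07608601] 0.011345514534930204
 ray [ 0.59258654 -0.3163434   0.075     ]
lid 2015 0.04758599404728565 ((611.6238403320312, -157.75564575195312), (97.91834259033203, 63.95453643798828), 0.02483004331588745)
 high [271.9  138.05] 20 [ 0.56941278 -0.13272814  0.0599604 ] 0.06142294010380684
 high [264.43076923 173.21538462] 65 [ 0.62326962 -0.15773953  0.05839342] 0.06001273520203225
foot 1853 ((547.2454223632812, 184.40847778320312), (84.50579071044922, 129.7113800048828), 81.99901580810547)
handle 620 [ 0.46494067  0.19502123 -0.73261692  0.0811894 ] 36.39399923860314 yaw -0.1103707146153033 0.002164437085818631 0.1910532703848708
handle all [ 0.46511155  0.19510487 -0.72821646  0.08054053] 36.22862271935845 yaw -0.11015203304690147 0.0021185164565657505 0.19409684345911388
```

Lid 98x64, height 47.6 mm, screw at 60 mm, ball radius 11.3 mm and foot 84.5x130 all match the sizes given. Vise yaw is about 0, its origin (0.612,-0.158), lever at about 0.23. Next, move over the ball.

Call:
{"method": "arm_command", "body": {"rows": [[50, [0.058, -0.477, -0.5], [0, 0, 1.0]], [50, [0.058, -0.477, -0.5], [0, 0, 1.0]], [50, [0.058, -0.477, -0.5], [0, 0, 1.0]], [50, [0.058, -0.477, -0.5], [0, 0, 1.0]], [50, [0.058, -0.477, -0.5], [0, 0, 1.0]], [50, [0.058, -0.477, -0.5], [0, 0, 1.0]], [50, [0.058, -0.477, -0.5], [0, 0, 1.0]], [50, [0.058, -0.477, -0.5], [0, 0, 1.0]], [50, [0.058, -0.477, -0.5], [0, 0, 1.0]], [50, [0.058, -0.477, -0.5], [0, 0, 1.0]], [50, [0.058, -0.477, -0.5], [0, 0, 1.0]], [50, [0.058, -0.477, -0.5], [0, 0, 1.0]]]}}

```text
time: 3.78
tool_pos: [0.6172, -0.2711, 0.2285]
tool_rot: [-0.027, -0.511, 0.859, -0.019]
contact_force: [-0.4, -0.4, 0.5]
gripper_width: 0.583
grasp_force: 0.0
```

Call:
{"method": "arm_command", "body": {"rows": [[50, [0, 0, 0], [0, 0, 0.02]], [50, [0, 0, 0], [0, 0, 0.02]], [50, [0, 0, 0], [0, 0, 0.02]]]}}

```text
time: 4.03
tool_pos: [0.6195, -0.2663, 0.2273]
tool_rot: [-0.03, -0.516, 0.856, -0.021]
contact_force: [0.7, 0.2, 0.3]
gripper_width: 0.589
grasp_force: 0.0
```

```bash
python3 -c "
from h import *
s=monitor.state();print(s['joint_pos'].round(3),s['tool_pos'],s['tool_rot'])"
```

```text
[-0.485  0.17   1.494 -0.074  1.472 -3.134] [ 0.61951821 -0.2662754   0.22734096] [-0.0302412  -0.51607396  0.85574076 -0.0214681 ]
```

```bash
cat >> h.py <<'E'
from scipy.spatial.transform import Rotation as Ro
def down(yaw_deg):  # tool down, y axis at yaw
    a=np.radians(yaw_deg); y=np.array([np.cos(a),np.sin(a),0]); z=np.array([0,0,-1.]); return Ro.from_matrix(np.c_[np.cross(y,z),y,z])
def cur():
    s=monitor.state(); q=s['tool_rot']; return s['tool_pos'],Ro.from_quat([*q[1:],q[0]]),s
def delta(pos,rot):
    p,r,s=cur(); return ((np.array(pos)-p)/.3).round(3),((rot*r.inv()).as_rotvec()/(np.pi/2)).round(3)
E
python3 -c "
from h import *
print(delta([.5926,-.3163,.2],down(70)))"
```

```text
(array([-0.09 , -0.167, -0.091]), array([ 0.022, -0.047, -0.913]))
```

Call:
{"method": "arm_command", "body": {"rows": [[50, [-0.09, -0.167, -0.09], [0.022, -0.047, -0.913]], [50, [-0.09, -0.167, -0.09], [0.022, -0.047, -0.913]], [50, [-0.09, -0.167, -0.09], [0.022, -0.047, -0.913]], [50, [-0.09, -0.167, -0.09], [0.022, -0.047, -0.913]], [50, [-0.09, -0.167, -0.09], [0.022, -0.047, -0.913]], [50, [-0.09, -0.167, -0.09], [0.022, -0.047, -0.913]], [50, [-0.09, -0.167, -0.09], [0.022, -0.047, -0.913]], [50, [-0.09, -0.167, -0.09], [0.022, -0.047, -0.913]], [50, [-0.09, -0.167, -0.09], [0.022, -0.047, -0.913]], [50, [-0.09, -0.167, -0.09], [0.022, -0.047, -0.913]], [50, [-0.09, -0.167, -0.09], [0.022, -0.047, -0.913]], [50, [-0.09, -0.167, -0.09], [0.022, -0.047, -0.913]]]}}

```text
time: 5.03
tool_pos: [0.5915, -0.3189, 0.2004]
tool_rot: [0.0, 0.178, 0.984, -0.0]
contact_force: [0.6, -0.0, -0.0]
gripper_width: 0.586
grasp_force: 0.0
```

```bash
python3 -c "
from h import *
print(delta([.5926,-.3163,.14],down(-13)),cur()[0],cur()[2]['joint_pos'])"
```

```text
(array([ 0.004,  0.009, -0.201]), array([ 0.001,  0.   , -0.916])) [ 0.59152785 -0.31888263  0.20042878] [-6.05226818e-01  1.80058304e-01  1.52685738e+00  3.91756532e-04
  1.43378355e+00 -1.81755357e+00]
```

Call:
{"method": "arm_command", "body": {"rows": [[50, [0.004, 0.009, -0.2], [0, 0, -0.916]], [50, [0.004, 0.009, -0.2], [0, 0, -0.916]], [50, [0.004, 0.009, -0.2], [0, 0, -0.916]], [50, [0.004, 0.009, -0.2], [0, 0, -0.916]], [50, [0.004, 0.009, -0.2], [0, 0, -0.916]], [50, [0.004, 0.009, -0.2], [0, 0, -0.916]], [50, [0.004, 0.009, -0.2], [0, 0, -0.916]], [50, [0.004, 0.009, -0.2], [0, 0, -0.916]], [50, [0.004, 0.009, -0.2], [0, 0, -0.916]], [50, [0.004, 0.009, -0.2], [0, 0, -0.916]], [50, [0.004, 0.009, -0.2], [0, 0, -0.916]], [50, [0.004, 0.009, -0.2], [0, 0, -0.916]]]}}

```text
time: 6.03
tool_pos: [0.5928, -0.3161, 0.1404]
tool_rot: [0.0, 0.782, 0.623, -0.0]
contact_force: [-0.0, 0.3, 0.7]
gripper_width: 0.584
grasp_force: 0.0
```

```bash
python3 -c "
from h import *
print(delta([.5926,-.3163,.058],down(-13)),cur()[0],cur()[2]['joint_pos'])
f=grab('wrist');cv2.imwrite('pics/w_ball.png',f['color'][...,::-1])"
```

```text
(array([-0.001, -0.001, -0.275]), array([ 0.,  0., -0.])) [ 0.5928419  -0.31608595  0.14042622] [-6.00333095e-01  2.27338977e-01  1.57569434e+00 -4.07575952e-04
  1.33806139e+00 -3.73828395e-01]
```

View pics/w_ball.png

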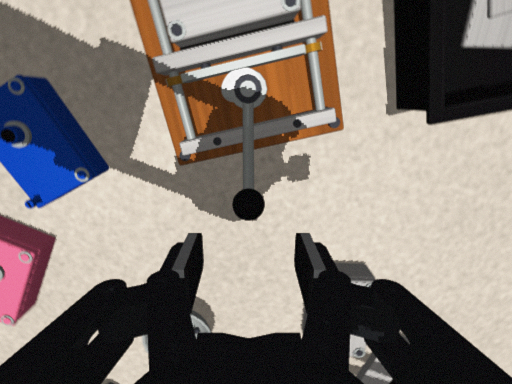

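The ball at (248,205) is centred between the fingers (mid 249). Descend and pinch.

Call:
{"method": "arm_command", "body": {"rows": [[50, [0, 0, -0.12], [0, 0, 0]], [50, [0, 0, -0.22], [0, 0, 0]], [50, [0, 0, -0.275], [0, 0, 0]], [50, [0, 0, -0.275], [0, 0, 0]], [22, [0, 0, -0.275], [0, 0, 0]], [22, [0, 0, -0.275], [0, 0, 0]], [22, [0, 0, -0.275], [0, 0, 0]], [22, [0, 0, -0.275], [0, 0, 0]], [22, [0, 0, -0.275], [0, 0, 0]], [22, [0, 0, -0.275], [0, 0, 0]]]}}

```text
time: 6.92
tool_pos: [0.5942, -0.3163, 0.0598]
tool_rot: [0.002, 0.78, 0.625, -0.0]
contact_force: [-1.7, -1.6, 3.9]
gripper_width: 0.267
grasp_force: 34.5
```

```bash
python3 -c "
from h import *
p,r,s=cur(); print(p,s['grasp_force'],s['gripper_width'],s['contact_force'])
C=np.array([.6116,-.2345]); w=p[:2]-C; th0=np.arctan2(-w[0],-w[1]); R=np.hypot(*w); print(th0,R)
for th in np.linspace(th0,1.58,13)[1:]:
    t=C+.085*np.array([-np.sin(th),-np.cos(th)])
    if th<th0+.2: t=C+(R+.085)/2*np.array([-np.sin(th),-np.cos(th)])
    print(((t-p[:2])/.3).round(3),round((th0-th)/(np.pi/2),3))
"
```

```text
[ 0.59416273 -0.31629639  0.05978893] 34.46420609951019 0.2665335070848369 [-1.66746636 -1.58234357  3.87012293]
0.2100349293476673 0.08363436795697876
[-0.031  0.006] -0.073
[-0.062  0.016] -0.145
[-0.091  0.031] -0.218
[-0.117  0.05 ] -0.291
[-0.141  0.071] -0.363
[-0.163  0.095] -0.436
[-0.182  0.122] -0.509
[-0.197  0.15 ] -0.581
[-0.21  0.18] -0.654
[-0.218  0.211] -0.727
[-0.224  0.243] -0.799
[-0.225  0.275] -0.872
```

Call:
{"method": "arm_command", "body": {"rows": [[22, [-0.031, 0.006, 0], [0, 0, -0.073]], [22, [-0.062, 0.016, 0], [0, 0, -0.145]], [22, [-0.091, 0.031, 0], [0, 0, -0.218]], [22, [-0.117, 0.05, 0], [0, 0, -0.29]], [22, [-0.141, 0.071, 0], [0, 0, -0.363]], [22, [-0.163, 0.095, 0], [0, 0, -0.436]], [22, [-0.182, 0.122, 0], [0, 0, -0.509]], [22, [-0.197, 0.15, 0], [0, 0, -0.581]], [22, [-0.21, 0.18, 0], [0, 0, -0.654]], [22, [-0.218, 0.211, 0], [0, 0, -0.727]], [22, [-0.224, 0.243, 0], [0, 0, -0.8]], [22, [-0.224, 0.275, 0], [0, 0, -0.872]]]}}

```text
time: 7.92
tool_pos: [0.5264, -0.2334, 0.0597]
tool_rot: [0.001, 1.0, -0.012, 0.0]
contact_force: [-4.2, -1.6, 7.2]
gripper_width: 0.267
grasp_force: 34.8
```

Call:
{"method": "arm_command", "body": {"rows": [[22, [0, 0, 0], [0, 0, 0]], [22, [0, 0, 0], [0, 0, 0]], [22, [0, 0, 0], [0, 0, 0]]]}}

```text
time: 8.17
tool_pos: [0.5264, -0.2333, 0.0597]
tool_rot: [0.001, 1.0, -0.009, -0.0]
contact_force: [-5.1, -0.4, 8.1]
gripper_width: 0.264
grasp_force: 35.1
```

```bash
python3 -c "
from h import *
p,r,s=cur(); w=p[:2]-[.6116,-.2345]; print(np.arctan2(-w[0],-w[1]),np.hypot(*w),s['joint_pos'])"
```

```text
1.5853132044262819 0.0852344188016214 [-5.45671390e-01  1.04729234e-01  1.86079076e+00 -1.56571800e-03
  1.17527960e+00  1.04388208e+00]
```

Call:
{"method": "arm_command", "body": {"rows": [[60, [0, 0, 0], [0, 0, 0]], [60, [0, 0, 0], [0, 0, 0]], [60, [0, 0, 0], [0, 0, 0]], [60, [0, 0, 0], [0, 0, 0]], [60, [0, 0, 0.1], [0, 0, 0]], [60, [0, 0, 0.25], [0, 0, 0]], [60, [0, 0, 0.4], [0, 0, 0]], [60, [0, 0.15, 0.55], [0, 0, 0]], [60, [0, 0.3, 0.7], [0, 0, 0]], [60, [0, 0.3, 0.8], [0, 0, 0]], [60, [0, 0.3, 0.9], [0, 0, 0]], [60, [0, 0.3, 0.9], [0, 0, 0]]]}}

```text
time: 9.17
tool_pos: [0.5274, -0.1414, 0.3341]
tool_rot: [0.001, 1.0, -0.008, 0.004]
contact_force: [1.1, 0.4, 1.4]
gripper_width: 0.698
grasp_force: 0.0
```

```bash
cat > m3.py <<'E'
from h import *
f=dict(grab('wrist')); cv2.imwrite('pics/w_clamped.png',f['color'][...,::-1]); p=cloud(f); hsv=cv2.cvtColor(f['color'],cv2.COLOR_RGB2HSV)
near=(abs(p[...,0]-.612)<.12)&(abs(p[...,1]+.157)<.05)
_,l,st,c=cv2.connectedComponentsWithStats((near&(abs(p[...,2]-.048)<.003)).astype(np.uint8),connectivity=4)
q=p[l==1+np.argmax(st[1:,4])]; print('lid',len(q),cv2.minAreaRect(q[:,:2].astype(np.float32)*1000))
_,l,st,c=cv2.connectedComponentsWithStats((near&(p[...,2]>.054)&(p[...,2]<.07)).astype(np.uint8))
for k in range(1,len(st)):
    if st[k,4]>5: q=p[l==k]; print(' high',c[k],st[k,4],q.mean(0),q[:,2].max())
b=(np.hypot(p[...,0]-.5265,p[...,1]+.2345)<.03)&(hsv[...,2]<60)&(p[...,2]>.06)&(p[...,2]<.1); q=p[b]; print('ball',len(q),q.mean(0) if len(q) else '')
print(cur()[0])
E
python3 m3.py
```

```text
lid 3072 ((611.6935424804688, -157.11337280273438), (64.00406646728516, 97.43272399902344), 89.749755859375)
 high [258.36  85.16] 100 [ 0.62344982 -0.15712689  0.05881906] 0.06096577380204164
 high [241.08 125.56] 25 [ 0.56977172 -0.13219253  0.05908266] 0.06046700915748506
ball 224 [ 0.52764874 -0.23110651  0.08320817]
[ 0.5283653  -0.14168152  0.33677755]
```

View pics/w_clamped.png

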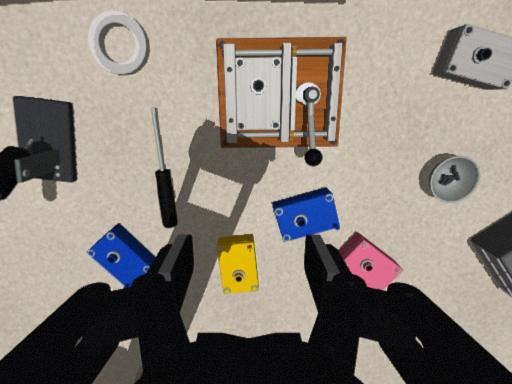

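The lever arm points to the robot with the ball at (314,157), and the jaw lies against the box at (283,92): clamped. The screw is now at (0.5697,-0.132). Next, the driver.

```bash
cat >> h.py <<'E'
yw=-.13; D=np.array([-.574*np.cos(yw),-.574*np.sin(yw),.819]); G=np.array([.4832,.1933,.1417])
def tool(y,z): y=np.array(y)/np.linalg.norm(y); z=np.array(z)/np.linalg.norm(z); return Ro.from_matrix(np.c_[np.cross(y,z),y,z])
RG=tool([np.sin(yw),-np.cos(yw),0],-D)
E
python3 -c "
from h import *
print(delta(G+.1*D+[0,0,.05],RG),RG.as_matrix(),G+.1*D)"
```

```text
(array([-0.34 ,  1.141, -0.211]), array([-0.025, -0.381, -0.07 ])) [[ 8.11992975e-01 -1.29634143e-01  5.69089094e-01]
 [-1.06157784e-01 -9.91561894e-01 -7.44011818e-02]
 [ 5.73931993e-01  6.93889390e-18 -8.18902966e-01]] [0.42628435 0.200741   0.2236    ]
```

Call:
{"method": "arm_command", "body": {"rows": [[60, [-0.04, 0.13, 0], [0, 0, 0]], [60, [-0.08, 0.26, 0], [0, 0, 0]], [60, [-0.12, 0.39, 0], [0, -0.05, 0]], [60, [-0.16, 0.52, 0], [0, -0.1, 0]], [60, [-0.2, 0.65, 0], [-0.01, -0.17, -0.03]], [60, [-0.25, 0.78, 0], [-0.02, -0.24, -0.05]], [60, [-0.3, 0.9, 0], [-0.025, -0.31, -0.07]], [60, [-0.34, 1, -0.1], [-0.025, -0.381, -0.07]], [60, [-0.34, 1, -0.2], [-0.025, -0.381, -0.07]], [60, [-0.34, 1, -0.2], [-0.025, -0.381, -0.07]], [60, [-0.34, 1, -0.2], [-0.025, -0.381, -0.07]]]}}

```text
time: 10.13
tool_pos: [0.4229, 0.1575, 0.265]
tool_rot: [0.017, 0.954, -0.062, 0.293]
contact_force: [0.0, -0.2, 0.9]
gripper_width: 0.704
grasp_force: 0.0
```

```bash
cat > m4.py <<'E'
from h import *
from scipy.optimize import least_squares
Q=[]
for n in ('wrist','side','scene'):
    f=dict(grab(n)); pp=cloud(f)
    if n=='wrist': cv2.imwrite('pics/w_drv.png',f['color'][...,::-1])
    h=(pp-(G+.019*D)); s=h@D; rr=np.linalg.norm(h-s[...,None]*D,axis=-1)
    m=(rr<.03)&(abs(s)<.03); Q.append(pp[m]); print(n,m.sum())
def res(x,q):
    d=np.array([x[2],x[3],1]); d/=np.linalg.norm(d); w=q-[x[0],x[1],.157]; w=w-np.outer(w@d,d); return np.linalg.norm(w,axis=1)-.0125
for q in Q[:2]+[np.vstack(Q)]:
    if len(q)<20: continue
    r=least_squares(res,[G[0]+.019*D[0],G[1]+.019*D[1],-.7,.09],args=(q,),loss='soft_l1',f_scale=.002); print(r.x,np.degrees(np.arctan(np.hypot(*r.x[2:]))),np.arctan2(-r.x[3],-r.x[2]),np.abs(r.fun).mean())
print('expected at z=.157',G+.019*D); print(delta(G+.07*D,RG),delta(G,RG)); print(cur()[2]['joint_pos'].round(2))
E
python3 m4.py
```

```text
wrist 628
side 172
scene 107
[ 0.47067561  0.1947142  -0.69166983  0.09550469] 34.9239881692691 -0.1372108254480237 0.00021232596818839935
[ 0.4704092   0.1950539  -0.70326499  0.09011067] 35.337194241474315 -0.12743750309274934 0.0012022775064936006
[ 0.47077787  0.19479873 -0.69391071  0.09304123] 34.996654305892825 -0.1332874593790935 0.0006560915936047531
expected at z=.157 [0.47238603 0.19471379 0.157261  ]
(array([ 0.058,  0.141, -0.241]), array([-0.005, -0.005,  0.002])) (array([ 0.191,  0.124, -0.432]), array([-0.005, -0.005,  0.002]))
[ 0.35 -0.79  2.27 -0.29  1.13  2.1 ]
```

View pics/w_drv.png

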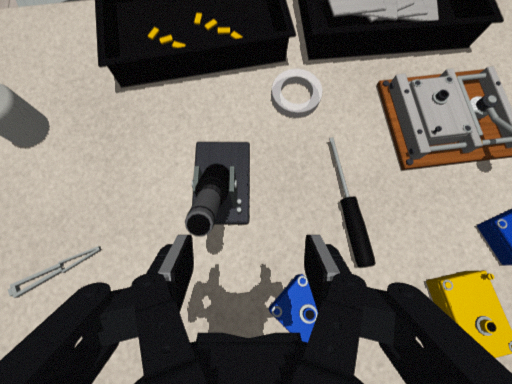

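The driver end is at (200,220); the fitted axis agrees within 2 mm and 0.5°. The approach goes along the axis.

Call:
{"method": "arm_command", "body": {"rows": [[60, [0.006, 0.1, -0.05], [-0.005, -0.005, 0]], [60, [0.006, 0.144, -0.138], [-0.005, -0.005, 0]], [60, [0.006, 0.144, -0.138], [-0.005, -0.005, 0]], [60, [0.05, 0.139, -0.23], [-0.005, -0.005, 0]], [60, [0.1, 0.134, -0.305], [-0.005, -0.005, 0]], [60, [0.145, 0.129, -0.37], [-0.005, -0.005, 0]], [60, [0.186, 0.124, -0.432], [-0.005, -0.005, 0]], [60, [0.186, 0.124, -0.432], [-0.005, -0.005, 0]], [60, [0.186, 0.124, -0.432], [-0.005, -0.005, 0]]]}}

```text
time: 11.03
tool_pos: [0.4815, 0.1929, 0.1392]
tool_rot: [0.021, 0.952, -0.064, 0.298]
contact_force: [-0.5, 0.2, 0.3]
gripper_width: 0.7
grasp_force: 0.0
```

```bash
python3 -c "
from h import *
p,r,s=cur(); print(p,delta(G-[.0016,0,0],RG),s['contact_force'])
f=grab('wrist');cv2.imwrite('pics/w_grip.png',f['color'][...,::-1])"
```

```text
[0.48147054 0.19291958 0.13918274] (array([0.   , 0.001, 0.008]), array([ 0.001, -0.002,  0.002])) [-0.53449018  0.19899527  0.2763336 ]
```

View pics/w_grip.png

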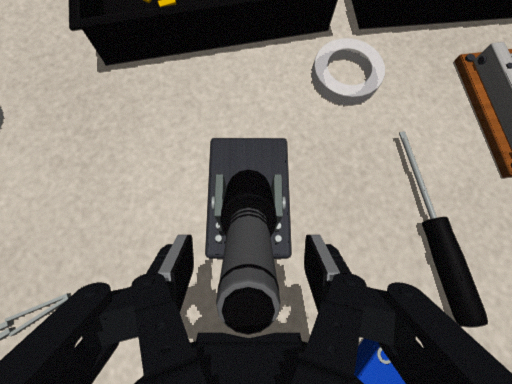

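The handle (248,255) sits centred between the fingers (190–310). Close, then draw out along the axis.

Call:
{"method": "arm_command", "body": {"rows": [[20, [0, 0, 0.008], [0, 0, 0]], [20, [0, 0, 0.008], [0, 0, 0]], [20, [0, 0, 0.008], [0, 0, 0]], [20, [0, 0, 0.008], [0, 0, 0]], [20, [0, 0, 0.008], [0, 0, 0]], [20, [0, 0, 0.008], [0, 0, 0]], [20, [0, 0, 0.008], [0, 0, 0]], [20, [0, 0, 0.008], [0, 0, 0]]]}}

```text
time: 11.75
tool_pos: [0.4806, 0.1947, 0.1429]
tool_rot: [0.02, 0.952, -0.062, 0.3]
contact_force: [-4.4, -2.8, 6.6]
gripper_width: 0.28
grasp_force: 58.1
```

```bash
python3 -c "
from h import *
p,r,s=cur(); print(p,delta(G-[.0016,0,0]+.11*D,RG),s['contact_force'],s['gripper_width']*85.4,s['grasp_force'])"
```

```text
[0.48058743 0.1947056  0.14293511] (array([-0.205,  0.023,  0.296]), array([ 0.001, -0.   , -0.   ])) [-4.41932425 -2.80002974  6.62098743] 23.881094665710997 58.07218015193939
```

Call:
{"method": "arm_command", "body": {"rows": [[20, [-0.019, 0.0025, 0.0273], [0, 0, 0]], [20, [-0.038, 0.005, 0.0546], [0, 0, 0]], [20, [-0.057, 0.0075, 0.082], [0, 0, 0]], [20, [-0.076, 0.01, 0.109], [0, 0, 0]], [20, [-0.095, 0.0124, 0.1365], [0, 0, 0]], [20, [-0.114, 0.015, 0.164], [0, 0, 0]], [20, [-0.133, 0.0174, 0.191], [0, 0, 0]], [20, [-0.152, 0.02, 0.2184], [0, 0, 0]], [20, [-0.171, 0.0223, 0.2457], [0, 0, 0]], [20, [-0.19, 0.025, 0.273], [0, 0, 0]], [20, [-0.209, 0.0273, 0.3], [0, 0, 0]], [20, [-0.209, 0.0273, 0.3], [0, 0, 0]]]}}

```text
time: 12.75
tool_pos: [0.4171, 0.2035, 0.2331]
tool_rot: [0.019, 0.952, -0.062, 0.3]
contact_force: [0.1, 0.4, -0.4]
gripper_width: 0.276
grasp_force: 59.2
```

```bash
python3 -c "
from h import *
p,r,s=cur(); print(p,s['contact_force'],s['gripper_width']*85.4,s['grasp_force'],s['joint_pos'].round(2))
print(delta([.5697,-.132,.33],down(-98)))"
```

```text
[0.41712545 0.20348566 0.23309274] [ 0.14243557  0.43311377 -0.41875392] 23.596905071395724 59.19158756732941 [ 0.5  -0.7   2.28 -0.39  1.08  2.3 ]
(array([ 0.509, -1.118,  0.323]), array([ 0.052,  0.385, -0.006]))
```

Call:
{"method": "arm_command", "body": {"rows": [[20, [0, 0, 0.07], [0, 0, 0]], [20, [0, 0, 0.16], [0, 0, 0]], [20, [0, -0.03, 0.26], [0, 0.06, 0]], [20, [0.02, -0.1, 0.33], [0.02, 0.12, 0]], [20, [0.06, -0.18, 0.33], [0.03, 0.19, 0]], [20, [0.12, -0.28, 0.33], [0.04, 0.26, 0]], [20, [0.18, -0.38, 0.33], [0.05, 0.33, 0]], [20, [0.24, -0.48, 0.33], [0.052, 0.385, -0.006]], [20, [0.3, -0.58, 0.33], [0.052, 0.385, -0.006]], [20, [0.36, -0.68, 0.33], [0.052, 0.385, -0.006]], [20, [0.42, -0.78, 0.33], [0.052, 0.385, -0.006]], [20, [0.42, -0.78, 0.33], [0.052, 0.385, -0.006]]]}}

```text
time: 13.75
tool_pos: [0.5452, -0.0364, 0.3279]
tool_rot: [0.002, 0.997, -0.072, -0.002]
contact_force: [-0.8, -0.1, -2.3]
gripper_width: 0.276
grasp_force: 59.6
```

```bash
python3 -c "
from h import *
p,r,s=cur(); print(p,s['gripper_width']*85.4,s['grasp_force'])
print(delta([.5697,-.132,.26],down(-98)))"
```

```text
[ 0.54522117 -0.03635347  0.32785336] 23.55107810247716 59.571306109428406
(array([ 0.082, -0.319, -0.226]), array([ 0.002, -0.002,  0.003]))
```

Call:
{"method": "arm_command", "body": {"rows": [[20, [0.02, -0.08, 0], [0, 0, 0]], [20, [0.04, -0.16, 0], [0, 0, 0]], [20, [0.06, -0.24, -0.05], [0, 0, 0]], [20, [0.08, -0.319, -0.1], [0, 0, 0]], [20, [0.08, -0.319, -0.16], [0, 0, 0]], [20, [0.08, -0.319, -0.2], [0, 0, 0]], [20, [0.08, -0.319, -0.226], [0, 0, 0]], [20, [0.08, -0.319, -0.226], [0, 0, 0]], [20, [0.08, -0.319, -0.226], [0, 0, 0]], [20, [0.08, -0.319, -0.226], [0, 0, 0]]]}}

```text
time: 14.58
tool_pos: [0.5677, -0.1265, 0.263]
tool_rot: [0.001, 0.998, -0.069, -0.0]
contact_force: [0.6, -0.5, -1.0]
gripper_width: 0.274
grasp_force: 59.5
```

```bash
cat > m5.py <<'E'
from h import *
from scipy.optimize import least_squares
import sys
T,_,s=cur(); print(T,s['contact_force'])
Q=[];J=[]
for n in ('scene','side','wrist'):
    f=dict(grab(n)); pp=cloud(f); hh=np.hypot(pp[...,0]-T[0],pp[...,1]-T[1]); dz=pp[...,2]-T[2]
    m=(hh<.03)&(dz>-.076)&(dz<-.033); Q.append(pp[m])   # body 22 mm: tip+48..91
    b=(hh<.03)&(dz>-.14)&(dz<-.085)&(pp[...,2]>.066); J.append(pp[b])
    print(n,m.sum(),'bit pts',b.sum(),J[-1].mean(0) if b.sum() else '','zmin',J[-1][:,2].min() if b.sum() else '')
    if n==sys.argv[1]:
        u,v=proj(f,T-[0,0,.09]).astype(int); r=60
        y0,x0=max(v-r,0),max(u-r,0); cv2.imwrite(sys.argv[2],cv2.resize(f['color'][y0:v+r,x0:u+r,::-1],None,fx=5,fy=5,interpolation=cv2.INTER_CUBIC)); print('crop',x0,y0)
z0=T[2]-.124
def res(x,q):
    d=np.array([x[2],x[3],1]); d/=np.linalg.norm(d); w=q-[x[0],x[1],z0]; w=w-np.outer(w@d,d); return np.linalg.norm(w,axis=1)-.011
for q in Q+[np.vstack(Q[:2])]:
    if len(q)>30:
        r=least_squares(res,[T[0],T[1],0,0],args=(q,),loss='soft_l1',f_scale=.002); print('tip est',r.x,'tilt',np.hypot(*r.x[2:]),np.abs(r.fun).mean())
E
python3 m5.py side pics/final1.png
```

```text
[ 0.56766742 -0.12645778  0.26299541] [ 0.5533605  -0.51065847 -1.01612464]
scene 32 bit pts 7 [ 0.57233562 -0.12669908  0.15960651] zmin 0.1427379540637787
side 71 bit pts 30 [ 0.56776736 -0.12356337  0.16031445] zmin 0.13546652654067606
crop 175 99
wrist 280 bit pts 21 [ 0.56967771 -0.12887433  0.14304357] zmin 0.13565818587311032
tip est [ 0.56492314 -0.12804859  0.06350911 -0.00291177] tilt 0.06357582101219697 0.0010807944375331756
tip est [ 0.56359335 -0.12355342  0.06626689 -0.05530779] tilt 0.0863148444014484 0.0018428484109954519
tip est [ 0.56754312 -0.12861005  0.00626888  0.01328372] tilt 0.014688633452647941 0.0001231480742283229
tip est [ 0.56403855 -0.1251266   0.06689306 -0.03617676] tilt 0.07604892817413476 0.0016705141916124368
```

View pics/final1.png

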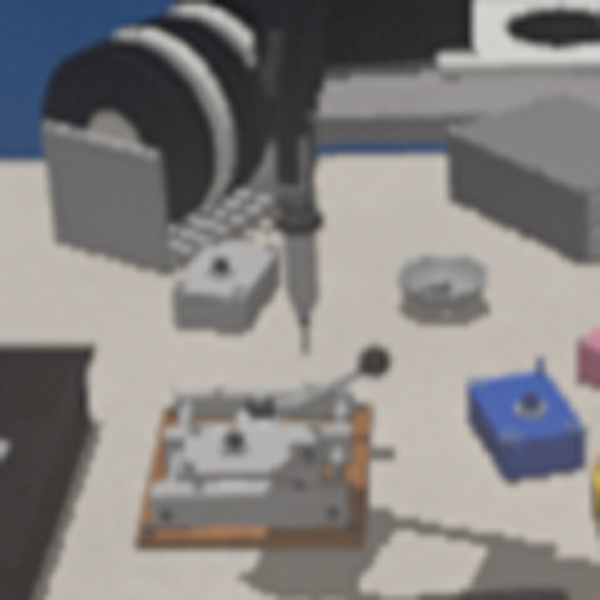

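The side view shows the driver upright, with the tip at crop (305,352) above the vise. The wrist fit gives tip (0.5675,-0.1286,~0.137), tilt 0.015; lower it 52 mm.

Call:
{"method": "arm_command", "body": {"rows": [[20, [0.004, -0.006, -0.04], [0, 0, 0]], [20, [0.007, -0.011, -0.08], [0, 0, 0]], [20, [0.007, -0.011, -0.12], [0, 0, 0]], [20, [0.007, -0.011, -0.15], [0, 0, 0]], [20, [0.007, -0.011, -0.173], [0, 0, 0]], [20, [0.007, -0.011, -0.173], [0, 0, 0]], [20, [0.007, -0.011, -0.173], [0, 0, 0]], [20, [0.007, -0.011, -0.173], [0, 0, 0]], [20, [0.007, -0.011, -0.173], [0, 0, 0]]]}}

```text
time: 15.48
tool_pos: [0.5698, -0.1304, 0.2107]
tool_rot: [0.001, 0.998, -0.069, -0.0]
contact_force: [0.8, -0.3, -2.0]
gripper_width: 0.275
grasp_force: 59.6
```

```bash
python3 m5.py wrist pics/final2.png; python3 m3.py
```

```text
[ 0.56976141 -0.13044409  0.21071279] [ 0.77622389 -0.31859439 -2.00490581]
scene 29 bit pts 7 [ 0.57289861 -0.12997823  0.10415019] zmin 0.08672782621461106
side 73 bit pts 25 [ 0.57025095 -0.12780332  0.1107362 ] zmin 0.0833421872996083
wrist 277 bit pts 22 [ 0.57124    -0.13264185  0.09004473] zmin 0.08375387507733334
crop 188 133
tip est [ 0.57099477 -0.13260176 -0.01826313  0.03223231] tilt 0.03704677895456281 0.001841812033845176
tip est [ 0.56948584 -0.13244886  0.00485159  0.0157967 ] tilt 0.016524939820843944 0.0001245627865039556
tip est [ 0.57122598 -0.13290807 -0.01488776  0.03332454] tilt 0.036498913374393725 0.0017876838369544172
lid 5462 ((611.5005493164062, -157.04542541503906), (63.993438720703125, 98.0792007446289), 89.81143188476562)
 high [267.27027027 119.38378378] 185 [ 0.62375995 -0.15698535  0.05877005] 0.06090808434040676
 high [249.75       174.58333333] 48 [ 0.57018215 -0.13194427  0.05946401] 0.06105640183474641
ball 430 [ 0.52963776 -0.23054473  0.0824924 ]
[ 0.56951671 -0.13034453  0.21034288]
```

View pics/final2.png

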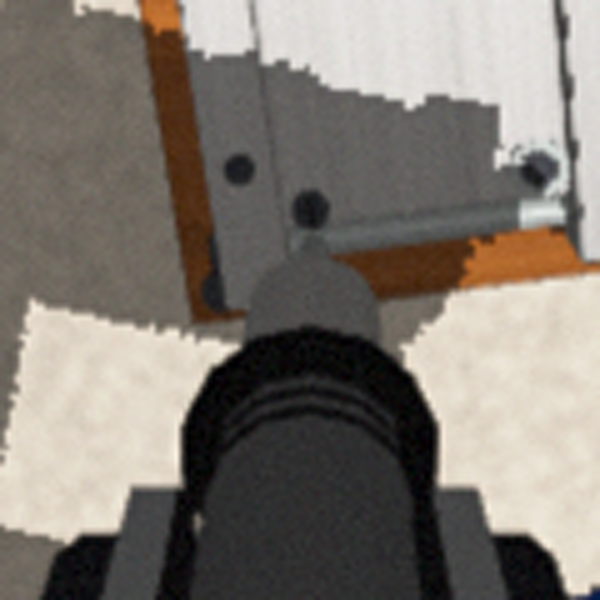

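The wrist view shows the tip at crop (312,240) just in front of the proud screw head at (311,208). The tip is measured within 1 mm of the screw sideways and 24 mm above it, and the box is still clamped.

```bash
python3 -c "
from h import *
print(manip.job_done())"
```

```text
the job is handed in; nothing more can be done
None
```

The job is handed in at about 16 s of the 58 s limit, with no verdict returned: the lever is home with the jaw against the box, and the driver is held upright (tilt about 0.02 rad), its tip measured about 24 mm above the proud screw and within 1 mm sideways; clamp force had no sensor.

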